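# Stack the chromatography column on its stand

## Task

Build the small chromatography column upright on the aluminium stand, one part after another from the bottom up: first the orange foot into the stand's socket, then the white cartridge, then the black collar, and last the blue head, each sitting fully home in the socket of the part beneath it. Set each part down rather than dropping it, and leave the amber jar, the clear glass bottle and the green beaker where they stand.

Things in the scene. Friction and masses are not known exactly. Their poses are not given: they have to be found in the camera images.
- stand: Fixed aluminium plate, 100 x 100 mm, 10 mm thick, with an upright dark steel ring in its middle: 50 mm outside, 40 mm bore, socket 8 mm deep, so its floor is 10 mm and its rim 18 mm above the table. Origin: centre of the plate's underside, on the table and on the ring's axis; z up. With the foot home in it, the foot's origin is 12 mm above this origin.
- foot: Orange foot with a thin dark band and a dark socket bottom, 36 mm high in all, about 0.15 kg. Round 50 mm body on a grey spigot (34 mm diameter, 6 mm high, tapered foot); its shoulder rests on the rim beneath. Top: socket, 40 mm bore, 8 mm deep. Origin: centre of the spigot's underside (on the table at first, upright); z up. Once the cartridge is home in it, its origin is 30 mm above this one.
- cartridge: White cartridge with two thin grey bands, 70 mm high in all, about 0.2 kg. Round 50 mm body on a grey spigot (34 mm diameter, 6 mm high, tapered foot); its shoulder rests on the rim beneath. Top: socket, 40 mm bore, 8 mm deep. Origin: centre of the spigot's underside (on the table at first, upright); z up. Once the collar is home in it, its origin is 64 mm above this one.
- collar: Black collar with a thin steel band, 34 mm high in all, about 0.09 kg. Round 50 mm body on a grey spigot (34 mm diameter, 6 mm high, tapered foot); its shoulder rests on the rim beneath. Top: socket, 40 mm bore, 8 mm deep. Origin: centre of the spigot's underside (on the table at first, upright); z up. Once the head is home in it, its origin is 28 mm above this one.
- head: Blue head with a bright steel stub, 52 mm high in all, about 0.13 kg. Round 50 mm body on a grey spigot (34 mm diameter, 6 mm high, tapered foot); its shoulder rests on the rim beneath. The blue body ends 30 mm above the origin; on it stands a steel pipe stub, 16 mm diameter and 22 mm high. No socket. Origin: centre of the spigot's underside (on the table at first, upright); z up. 
- amber_jar: Bystander: amber glass jar with yellow cap and paper label, 56 mm diameter, 85 mm high, loose. Origin: centre of its underside, z up.
- glass_bottle: Bystander: clear glass bottle with red cap and paper label, 52 mm diameter, 95 mm high, loose. Origin: centre of its underside, z up.
- beaker: Bystander: open green plastic beaker, 54 mm rim diameter, 60 mm high, loose. Origin: centre of its underside, z up.
There are look-alikes about, which are no part of the job. Several things look just like the head: the one meant starts farthest to the robot's left.

How it is judged (in metres and radians):
On the way, in this order (a step that is already met when the one before it is completed fails the run):
1. the orange foot sits in the stand's socket (horizontal distance between foot and stand below 0.006 m and z of foot in the frame of stand between 0.009 and 0.015 m and angle between foot's own z axis and vertical below 0.06 rad), for 0.2 s.
2. the white cartridge sits in the foot (horizontal distance between cartridge and foot below 0.006 m and z of cartridge in the frame of foot between 0.027 and 0.033 m and angle between cartridge's own z axis and vertical below 0.06 rad), for 0.2 s.
3. the black collar sits in the top of the cartridge (horizontal distance between collar and cartridge below 0.006 m and z of collar in the frame of cartridge between 0.061 and 0.067 m and angle between collar's own z axis and vertical below 0.06 rad), for 0.2 s.
4. the blue head sits in the collar (horizontal distance between head and collar below 0.006 m and z of head in the frame of collar between 0.025 and 0.031 m and angle between head's own z axis and vertical below 0.06 rad), for 0.2 s.
At the end, for the whole second after the job is handed in: Foot in the stand, cartridge in the foot, collar in the cartridge, head in the collar: each within 6 mm sideways of the axis of the part beneath, within 3 mm of its home height (shoulder on the rim), upright within 0.06 rad, at rest and released (all of step 1 and all of step 2 and all of step 3 and all of step 4 and linear speed of each of foot, cartridge, collar, head below 0.02 m/s and angular speed of each of foot, cartridge, collar, head below 0.2 rad/s and contact force between the fingers and foot below 0.1 N and contact force between the fingers and cartridge below 0.1 N and contact force between the fingers and collar below 0.1 N and contact force between the fingers and head below 0.1 N); the robot touches nothing.
It fails at once if the amber jar is moved more than 25 mm (distance of amber_jar from where it was at the start of the episode above 0.025 m).
It fails at once if the glass bottle is moved more than 25 mm (distance of glass_bottle from where it was at the start of the episode above 0.025 m).
It fails at once if the beaker is moved more than 25 mm (distance of beaker from where it was at the start of the episode above 0.025 m).
It fails at once if a column part is dropped (moves faster than 0.6 m/s, as after a fall of about 18 mm, while the fingers do not hold it) ((linear speed of foot above 0.6 m/s and contact force between the fingers and foot below 0.1 N) or (linear speed of cartridge above 0.6 m/s and contact force between the fingers and cartridge below 0.1 N) or (linear speed of collar above 0.6 m/s and contact force between the fingers and collar below 0.1 N) or (linear speed of head above 0.6 m/s and contact force between the fingers and head below 0.1 N)).
It also fails if it takes over 125 s, if anything falls off the work surface, if the arm or the gripper's body presses on something with over 40 N, if the wrist force passes 120 N, or if a joint passes its speed limit or range.

## Robot

A 6-joint arm with a two-finger parallel gripper is mounted at the origin on the work surface. World frame = base frame: x ahead of the robot, y to its left, z up, the work surface at z = 0. Lengths are in mm, angles in rad, forces in N, time in s.
With the tool pointing down it reaches from about 250 to 725 mm from the base axis. Payload 9.7 kg.
Tool frame: the origin (TCP) lies on the centre line of the jaws, within the pads' length; the fingertips stand ctrl.tip_reach ahead of it and the grasp point (between the pads) lies 5 mm behind it (ctrl.tip_reach is the distance from the TCP to the fingertips, in mm); z points along the fingers, y is the line along which they close (so a half turn about z gives the same grasp; the last joint's range is limited). The gripper opens to 85 mm and grips with 20 to 120 N. Pads are 22 mm wide; open, the fingers measure 114 mm over their backs; the gripper's body (76 mm by 85 mm) begins 54 mm behind the grasp point. The pads swing forward as they close: fully open they stand 13 mm farther back than shut.
Start: joints at [-1.345, 0.087, 0.176, 1.66, 0, 1.571], TCP at [123.135, -536.036, 245.284] pointing down, gripper open.
Joint ranges: [-3.13, 3.13], [-0.85, 1.81], [-1.15, 1.24], [-2.2, 2.28], [-1.44, 1.52], [-3.14, 3.14]. Speed limits (rad/s): [2.22, 2.22, 2.57, 3.14, 3.14, 3.14].

## Interface

Orientations are given as a unit quaternion [w, x, y, z].
In Python, from rig import monitor, imaging, order, ctrl gives the robot as it stands. The module is installed in compiled form; this text tells all that it offers.
- The arm moves only by the tool step_arm, never from a script. Its argument "series" is a list of rows, each a list of 5 numbers: the shift along the world's x, y, z in units of 40 mm (1.0 is 40 mm), then the turn about the world's z in units of 5 degrees (1.0 is 5 degrees), then the closure in counts, from 0 (fully open) to 255 (shut). In form: [[dx, dy, dz, yaw, gripper], ...]. A call has 1 to 8 rows; each row is the pose to reach, as a shift and turn from the pose commanded when the call began; what a row does not reach only later rows make up. A row lasts 1/10 s, in which the tool goes at most 50 mm and 8.59 degrees, less where a joint would pass 70% of its speed; a pose out of reach is approached as far as the arm can. A call with a gripper value outside its range is refused whole. The fingers move at their own pace and stop on an object; the grip force is fixed at half the most. Time passes only in rows, so rows that repeat a pose let the fingers close. It gives the time, the measured TCP pose, the force, the opening and the grip force at its end, in the units of the state.
- monitor.get_state(): the state, without advancing time (a new reading comes with each control period).
- imaging.get_image(name): name is "scene" or "top"; returns a dict with "frame" (384x512x3 uint8, red, green, blue), "depth" (384x512 float32, mm along the optical axis (not along the pixel's ray), 0 where there is no reading), "fovy" (degrees; the focal length in pixels is half the picture's height over the tangent of half this angle, whatever the lens; pixels are square), "cx", "cy" (the principal point, pixels), "distortion" ([k1, k2, p1, p2, k3] as OpenCV has them; the pictures are not rectified), "extrinsics" (4x4, takes a point from camera to world coordinates). Camera axes: x right, y down, z forward; pixel columns grow to the right and rows downward; lengths in mm; the calibration is good to about 2 mm. A picture is of the moment at which its call begins.
- order.close_job(): hands the job in; it is judged then, once.
The state is a dict: "time": time; "joints": joint angles; "joint_velocities": joint speeds; "joint_efforts": joint torques, N m; "position": TCP position; "orientation": TCP orientation; "force": force on the tool from outside, world axes, zero at the start; "moment": the same for the moment, N m; "width": opening from 0.0 (shut) to 1.0 (fully open); "grasp_force": force on a finger pad.
Only numpy, scipy, OpenCV 4.12 (cv2) and the standard library are available. Lean on these libraries where they do the work, as an engineer would, in place of code of your own. Each camera call takes 0.05 s, during which the arm holds its last target. There are 200 camera calls.

## Working session

There is one attempt and no reset: what is moved stays moved. The work goes in short steps, Python scripts to look and compute and a tool call to move; the robot and the scene stay as the last step left them, time stands still between calls to the robot, and variables do not carry over. Pictures are saved under pics/ and viewed, at most 14 in all, crops included, and the job is handed in when it is done.

Besides the shell and the picture viewer there is one more tool, called after "Emit:" as name(argument=value, ...), one argument or row to a line, values as JSON. step_arm: Moves the arm, as the interface text tells. Its arguments: {"type":"object","properties":{"series":{"type":"array","items":{"type":"array","items":{"type":"number"}}}},"required":["series"]}

```bash
mkdir -p pics
cat > h.py <<'E'
import numpy as np, cv2
from rig import monitor, imaging, order, ctrl
def K(im):
    f=im['frame'].shape[0]/2/np.tan(np.radians(im['fovy'])/2)
    return np.array([[f,0,im['cx']],[0,f,im['cy']],[0,0,1]])
def ray(im,uv):
    p=cv2.undistortPoints(np.float64(uv).reshape(-1,1,2),K(im),np.float64(im['distortion'])).reshape(-1,2)
    E=np.array(im['extrinsics']); d=np.c_[p,np.ones(len(p))]@E[:3,:3].T
    return E[:3,3],d
def plane(im,uv,z):
    o,d=ray(im,uv); return o+d*((z-o[2])/d[:,2])[:,None]
def cloud(im):
    h,w=im['depth'].shape; v,u=np.mgrid[:h,:w]
    o,d=ray(im,np.c_[u.ravel(),v.ravel()])
    P=o+d*im['depth'].ravel()[:,None]; P[im['depth'].ravel()==0]=np.nan
    return P.reshape(h,w,3)
E
cat > a.py <<'E'
from h import *
print({k:v for k,v in monitor.get_state().items()}, ctrl.tip_reach)
for n in ['scene','top']:
    im=imaging.get_image(n); print(n,im['fovy'],im['distortion'],np.round(im['extrinsics'],3).tolist())
    cv2.imwrite(f'pics/{n}0.png',cv2.resize(im['frame'][:,:,::-1],(800,600)))
    np.save(f'{n}0.npy',im,allow_pickle=True)
E
python3 a.py
```

```text
{'time': 0.0, 'joints': array([-1.34499170e+00,  8.75340011e-02,  1.75103831e-01,  1.65978744e+00,
       -5.05222827e-05,  1.57075870e+00]), 'joint_velocities': array([ 0.0011845 ,  0.00046123,  0.00169465,  0.00053353, -0.00076975,
       -0.00018876]), 'joint_efforts': array([ 1.93387139e-03, -5.20400441e+01,  4.64797926e+01,  1.66661519e-02,
        1.80669863e-04, -3.25037286e-05]), 'position': array([ 123.07964055, -535.83689849,  244.5268596 ]), 'orientation': array([-7.03273413e-04,  9.93630928e-01,  1.12681291e-01, -1.05149841e-04]), 'force': array([ 0.73673122, -0.08183091,  0.43433031]), 'moment': array([ 0.04442542, -0.01489181,  0.03746715]), 'grasp_force': 0.0, 'width': 0.9987357963019369} 14.0
scene 43.63283824243665 [-0.17066752  0.          0.          0.          0.        ] [[-0.7, 0.458, -0.548, 1081.02], [0.714, 0.455, -0.532, 593.08], [0.005, -0.763, -0.646, 742.966], [0.0, 0.0, 0.0, 1.0]]
top 46.15167711618438 [-0.15227298  0.          0.          0.          0.        ] [[-0.0, -0.992, 0.126, 384.911], [-1.0, 0.003, 0.019, -14.616], [-0.019, -0.126, -0.992, 941.882], [0.0, 0.0, 0.0, 1.0]]
```

View pics/top0.png

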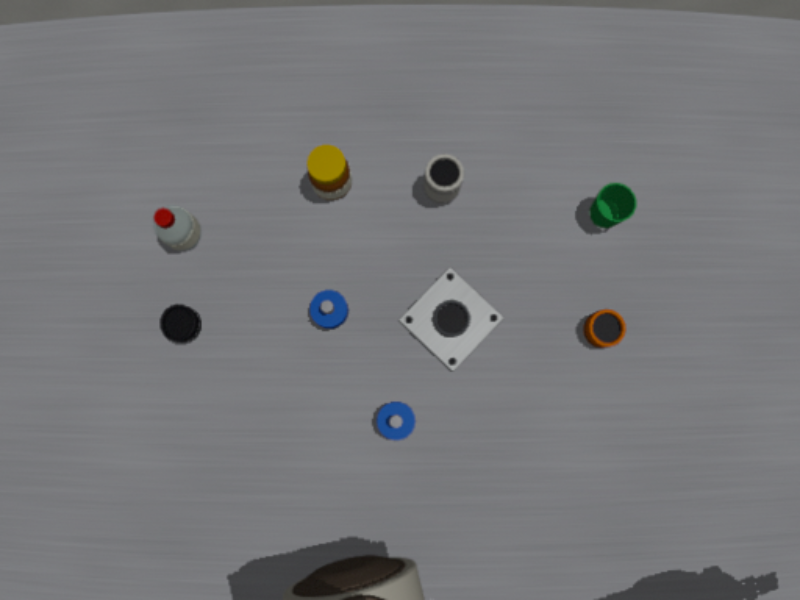

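View pics/scene0.png

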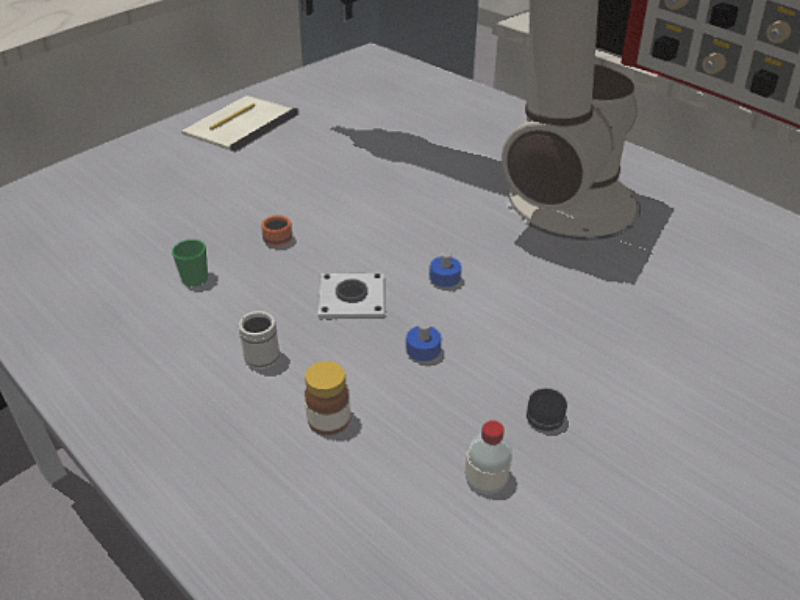

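The top view (800x600 picture) shows the foot at (605,328), the cartridge at (444,172), the collar at (180,323) and the stand at (451,319). Two things could be the head: one at (328,309) and one at (395,421). Image left is the robot's left (+y), so the one at (328,309) is meant.

```bash
cat > m.py <<'E'
from h import *
S=512/800
T={'foot':((605,328),36),'cart':((444,172),70),'collar':((180,323),34),'head':((328,309),30),'blue2':((395,421),30),'stand':((451,319),18),'jar':((327,163),85),'bottle':((165,217),95),'beaker':((615,203),60)}
im=np.load('top0.npy',allow_pickle=True).item(); C=cloud(im)
for n,(uv,z) in T.items():
    c=plane(im,[np.array(uv)*S],z)[0]
    m=(np.hypot(C[...,0]-c[0],C[...,1]-c[1])<45)&(abs(C[...,2]-z)<5)
    v,u=np.nonzero(m)
    P=plane(im,np.c_[u,v],z)[:,:2]
    (a,b),r=cv2.minEnclosingCircle(np.float32(P)) if len(P) else ((0,0),0)
    print(n,'click',c[:2].round(),'circ',round(a,1),round(b,1),'r',round(r,1),'zmed',np.round(np.nanmedian(C[m][:,2]),1),len(P), 'mean',P.mean(0).round(1))
x=[190,210]; crop=im['frame'][160:300,170:300,::-1]
cv2.imwrite('pics/heads.png',cv2.resize(crop,None,fx=4,fy=4,interpolation=cv2.INTER_CUBIC))
# stand plate corners -> centre & yaw
hsv=cv2.cvtColor(im['frame'],cv2.COLOR_RGB2HSV)
m=((im['frame'].min(2)>150)).astype(np.uint8); m[:165]=0;m[250:]=0;m[:,:245]=0;m[:,335:]=0
cs,_=cv2.findContours(m,0,2); k=max(cs,key=cv2.contourArea)
P=plane(im,k.reshape(-1,2),10)[:,:2]; print(cv2.minAreaRect(np.float32(P)))
# colour rims
def blob(name,m,uv,z):
    y,x=np.mgrid[:384,:512]; c=np.array(uv)*S; m=(m&(np.hypot(x-c[0],y-c[1])<25)).astype(np.uint8)
    cs,_=cv2.findContours(m,0,1); k=max(cs,key=cv2.contourArea).reshape(-1,2); P=plane(im,k,z)[:,:2]
    e=cv2.fitEllipse(np.float32(P)); print(name,'ell',np.round(e[0],1),np.round(e[1],1))
H,Sa,V=cv2.split(hsv)
blob('head',(H>100)&(H<130)&(Sa>120),(328,309),30); blob('foot',(H<20)&(Sa>150),(605,328),36)
blob('collar',V<50,(180,323),34); blob('cart socket',V<70,(444,172),70);blob('stand ring',V<90,(451,319),18)
E
python3 m.py
```

```text
foot click [ 468. -283.] circ 468.7 -284.3 r 25.3 zmed 34.8 185 mean [ 468.5 -284.7]
cart click [667. -72.] circ 667.4 -72.5 r 24.4 zmed 68.5 167 mean [667.3 -72.1]
collar click [476. 275.] circ 477.1 279.3 r 25.1 zmed 32.7 179 mean [476.8 280.3]
head click [495.  79.] circ 496.3 79.0 r 25.0 zmed 29.0 401 mean [496.   78.7]
blue2 click [350.  -8.] circ 350.2 -9.3 r 25.0 zmed 29.1 430 mean [350.2  -9.4]
stand click [483. -82.] circ 481.4 -81.6 r 44.0 zmed 16.7 178 mean [483.6 -83.2]
jar click [675.  77.] circ 675.6 78.4 r 25.9 zmed 84.0 477 mean [675.6  79.2]
bottle click [604. 281.] circ 605.3 284.4 r 12.9 zmed 93.7 111 mean [605.3 284.3]
beaker click [ 629. -296.] circ 630.7 -297.2 r 27.7 zmed 58.5 136 mean [ 631.8 -298.5]
((484.6392822265625, -82.77832794189453), (97.1299057006836, 96.71809387207031), 46.099327087402344)
head ell [495.4  79. ] [47.5 49. ]
foot ell [ 468.4 -281.6] [47.  54.3]
collar ell [475.9 275.6] [47.1 54.4]
cart socket ell [667.4 -72.2] [34.6 36.2]
stand ring ell [483.8 -81.3] [46.2 47.4]
```

View pics/heads.png

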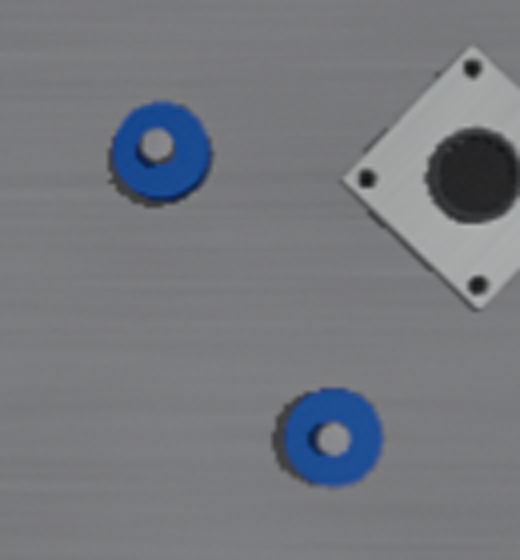

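Both are plain blue discs with a steel stub. The left one (162,150 in the crop, world about 496,79) is the head, and the one at (332,438) is the look-alike. Now I move above the foot.

Emit:
step_arm(
  series=[
    [8.63, 6.3, -2.4, 0, 0],
    [8.63, 6.3, -2.4, 0, 0],
    [8.63, 6.3, -2.4, 0, 0],
    [8.63, 6.3, -2.4, 0, 0],
    [8.63, 6.3, -2.4, 0, 0],
    [8.63, 6.3, -2.4, 0, 0],
    [8.63, 6.3, -2.4, 0, 0],
    [8.63, 6.3, -2.4, 0, 0],
  ],
)

```text
time: 0.9
position: [439.6, -304.3, 157.0]
orientation: [-0.0, 0.994, 0.113, -0.0]
force: [0.4, -1.3, -0.4]
width: 0.999
grasp_force: 0.0
```

Emit:
step_arm(
  series=[
    [0, 0, 0, 0, 0],
  ],
)

```text
time: 1.0
position: [441.2, -302.1, 155.3]
orientation: [-0.001, 0.993, 0.115, -0.001]
force: [-0.8, -0.0, 0.6]
width: 1.001
grasp_force: 0.0
```

Emit:
step_arm(
  series=[
    [0.68, 0.45, -1.1, 0, 0],
    [0.68, 0.45, -1.1, 0, 0],
    [0.68, 0.45, -1.1, 0, 0],
    [0.68, 0.45, -1.1, 0, 0],
  ],
)

```text
time: 1.4
position: [465.2, -288.6, 114.6]
orientation: [0.0, 0.994, 0.112, 0.0]
force: [0.4, 0.1, 0.4]
width: 0.999
grasp_force: 0.0
```

Emit:
step_arm(
  series=[
    [0.08, 0.1, -1.2, 0, 0],
    [0.08, 0.1, -1.8, 0, 0],
    [0.08, 0.1, -2.3, 0, 0],
    [0.08, 0.1, -2.3, 0, 0],
    [0.08, 0.1, -2.3, 0, 0],
  ],
)

```text
time: 1.9
position: [468.8, -284.9, 23.2]
orientation: [0.0, 0.994, 0.112, 0.001]
force: [1.2, 0.4, 1.6]
width: 0.999
grasp_force: 0.0
```

```bash
cat > look.py <<'E'
import sys
from h import *
n,tag,u0,v0,w,h,s=sys.argv[1],sys.argv[2],*map(int,sys.argv[3:8])
im=imaging.get_image(n); np.save(tag+'.npy',im,allow_pickle=True)
cv2.imwrite(f'pics/{tag}.png',cv2.resize(im['frame'][v0:v0+h,u0:u0+w,::-1],None,fx=s,fy=s,interpolation=cv2.INTER_CUBIC))
E
python3 look.py scene f1 110 80 190 140 4
```

```text
(no output)
```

View pics/f1.png

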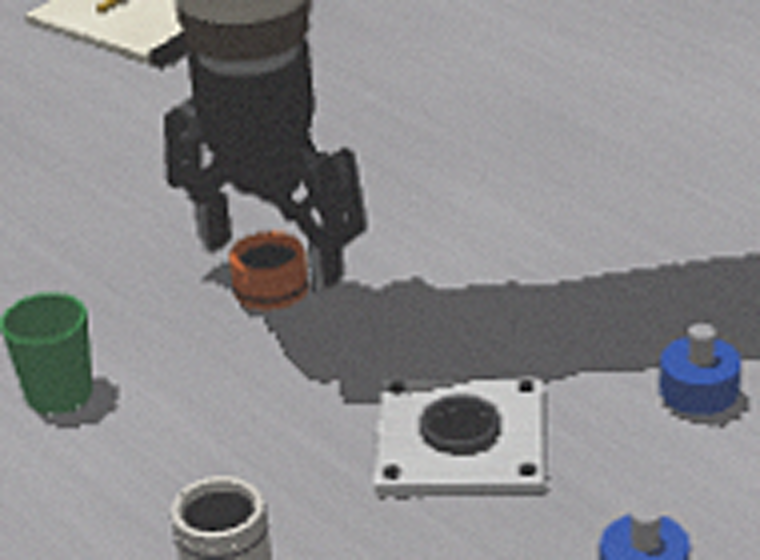

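The foot, at (268,270) in the crop, stands between the open fingers (left 212,225, right 335,265) with room on both sides. Closing.

Emit:
step_arm(
  series=[
    [0, 0, 0, 0, 255],
    [0, 0, 0, 0, 255],
    [0, 0, 0, 0, 255],
    [0, 0, 0, 0, 255],
    [0, 0, 0, 0, 255],
    [0, 0, 0, 0, 255],
  ],
)

```text
time: 2.55
position: [469.3, -284.3, 23.1]
orientation: [0.001, 0.994, 0.113, 0.001]
force: [-1.3, 0.8, 6.8]
width: 0.569
grasp_force: 61.4
```

Emit:
step_arm(
  series=[
    [0, 0, 1, 0, 255],
    [0, 0, 1.5, 0, 255],
    [0.37, 5.05, 1.5, 0, 255],
    [0.37, 5.05, 1.5, 0, 255],
    [0.37, 5.05, 1.5, 0, 255],
    [0.37, 5.05, 1.5, 0, 255],
    [0.37, 5.05, 1.5, 0, 255],
    [0.37, 5.05, 1.5, 0, 255],
  ],
)

```text
time: 3.35
position: [483.7, -80.7, 81.9]
orientation: [0.0, 0.993, 0.114, 0.0]
force: [0.0, 0.0, -0.7]
width: 0.563
grasp_force: 62.8
```

Emit:
step_arm(
  series=[
    [0, 0, -0.5, 0, 255],
    [0, 0, -0.5, 0, 255],
    [0, 0, -0.5, 0, 255],
  ],
)

```text
time: 3.65
position: [483.2, -82.9, 61.6]
orientation: [-0.0, 0.994, 0.112, -0.001]
force: [-0.2, -0.6, -1.5]
width: 0.568
grasp_force: 62.8
```

```bash
python3 look.py scene f2 160 100 150 130 5; python3 -c "
from h import *
im=imaging.get_image('top');np.save('t2.npy',im,allow_pickle=True)
cv2.imwrite('pics/t2.png',cv2.resize(im['frame'][140:280,220:380,::-1],None,fx=5,fy=4))"
```

```text
(no output)
```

View pics/f2.png

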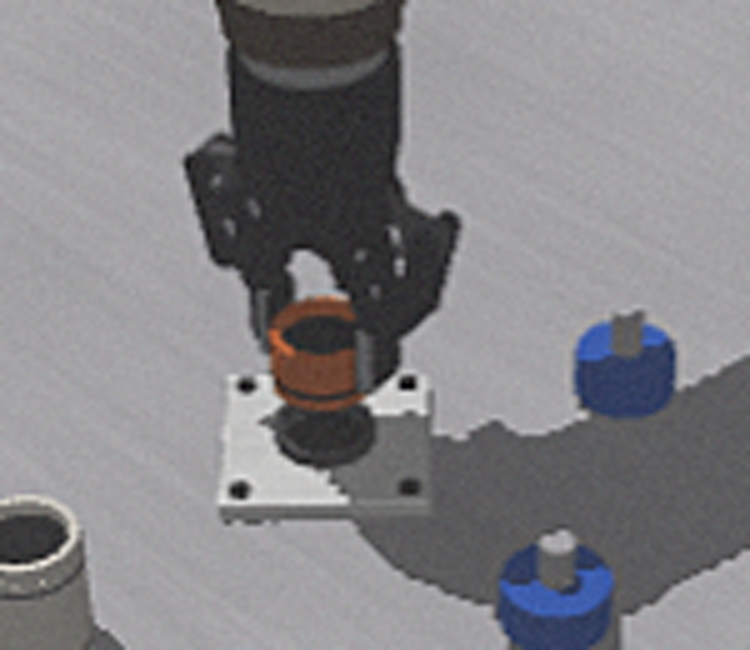

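The held foot, at (320,350), is right over the ring at (325,430); the small offset matches the perspective. Lowering in steps.

Emit:
step_arm(
  series=[
    [0, 0, -0.3, 0, 255],
    [0, 0, -0.45, 0, 255],
    [0, 0, -0.58, 0, 255],
    [0, 0, -0.62, 0, 255],
    [0, 0, -0.62, 0, 255],
  ],
)

```text
time: 4.25
position: [483.3, -81.9, 36.5]
orientation: [-0.0, 0.994, 0.113, -0.0]
force: [-0.5, -0.7, -1.3]
width: 0.568
grasp_force: 62.8
```

Emit:
step_arm(
  series=[
    [0, 0, -0.03, 0, 255],
    [0, 0, -0.05, 0, 255],
    [0, 0, -0.05, 0, 255],
  ],
)

```text
time: 4.55
position: [483.7, -81.9, 35.1]
orientation: [0.0, 0.994, 0.113, 0.0]
force: [-0.8, 0.2, 0.6]
width: 0.563
grasp_force: 63.0
```

Emit:
step_arm(
  series=[
    [0, 0, -0.02, 0, 150],
    [0, 0, -0.02, 0, 60],
    [0, 0, -0.02, 0, 0],
    [0, 0, -0.02, 0, 0],
    [0, 0, 1.2, 0, 0],
    [0, 0, 2.4, 0, 0],
    [0, 0, 3.2, 0, 0],
    [0, 0, 3.2, 0, 0],
  ],
)

```text
time: 5.35
position: [485.5, -82.3, 167.8]
orientation: [0.001, 0.994, 0.113, 0.004]
force: [0.3, -0.4, 0.0]
width: 1.002
grasp_force: 0.0
```

Emit:
step_arm(
  series=[
    [1, 0, 0, 0, 0],
    [2.2, 0, 0, 0, 0],
    [3.4, 0.2, 0, 0, 0],
    [4.57, 0.25, 0, 0, 0],
    [4.57, 0.25, 0, 0, 0],
    [4.57, 0.25, 0, 0, 0],
  ],
)

```text
time: 5.95
position: [666.5, -71.7, 159.7]
orientation: [-0.0, 0.994, 0.113, -0.002]
force: [-0.3, -0.1, -0.1]
width: 1.001
grasp_force: 0.0
```

```bash
cat > chk.py <<'E'
import sys
from h import *
tag,x,y,z=sys.argv[1],*map(float,sys.argv[2:5])
im=imaging.get_image('top'); C=cloud(im)
m=(np.hypot(C[...,0]-x,C[...,1]-y)<40)&(abs(C[...,2]-z)<6); v,u=np.nonzero(m)
P=plane(im,np.c_[u,v],z)[:,:2]
print(len(P),'z',np.percentile(C[m][:,2],[10,50,90]).round(1)); print(cv2.minEnclosingCircle(np.float32(P)),P.mean(0))
c=C[m][:,2]
# tilt from plane fit
Q=C[m]; A=np.c_[Q[:,:2]-Q[:,:2].mean(0),np.ones(len(Q))]; print('slope',np.linalg.lstsq(A,Q[:,2],rcond=None)[0].round(3))
E
python3 chk.py f3 484 -82 48; python3 look.py scene f3 140 100 150 130 5
```

```text
Traceback (most recent call last):
  File "chk.py", line 6, in <module>
    P=plane(im,np.c_[u,v],z)[:,:2]
      ~~~~~^^^^^^^^^^^^^^^^^
  File "h.py", line 11, in plane
    o,d=ray(im,uv); return o+d*((z-o[2])/d[:,2])[:,None]
        ~~~^^^^^^^
  File "h.py", line 7, in ray
    p=cv2.undistortPoints(np.float64(uv).reshape(-1,1,2),K(im),np.float64(im['distortion'])).reshape(-1,2)
      ~~~~~~~~~~~~~~~~~~~^^^^^^^^^^^^^^^^^^^^^^^^^^^^^^^^^^^^^^^^^^^^^^^^^^^^^^^^^^^^^^^^^^^
cv2.error: OpenCV(4.12.0) /io/opencv/modules/calib3d/src/undistort.dispatch.cpp:347: error: (-215:Assertion failed) CV_IS_MAT(_src) && CV_IS_MAT(_dst) && (_src->rows == 1 || _src->cols == 1) && (_dst->rows == 1 || _dst->cols == 1) && _src->cols + _src->rows - 1 == _dst->rows + _dst->cols - 1 && (CV_MAT_TYPE(_src->type) == CV_32FC2 || CV_MAT_TYPE(_src->type) == CV_64FC2) && (CV_MAT_TYPE(_dst->type) == CV_32FC2 || CV_MAT_TYPE(_dst->type) == CV_64FC2) in function 'cvUndistortPointsInternal'
```

View pics/f3.png

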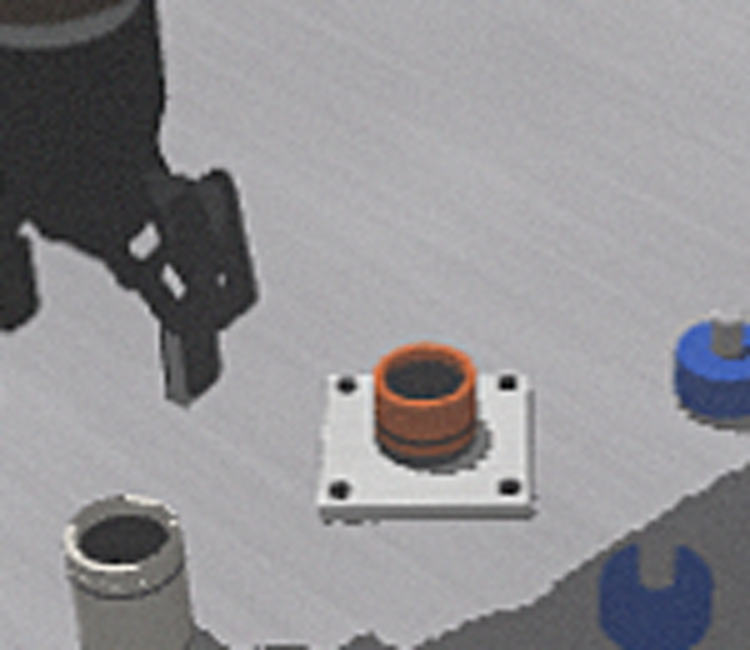

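The foot, at (425,400), sits flush and upright on the ring with an even dark band. Going down on the cartridge.

Emit:
step_arm(
  series=[
    [0.02, 0, -1, 0, 0],
    [0.02, 0, -1.9, 0, 0],
    [0.02, 0, -2.6, 0, 0],
    [0.02, 0, -2.85, 0, 0],
    [0.02, 0, -2.85, 0, 0],
    [0.02, 0, -2.85, 0, 0],
  ],
)

```text
time: 6.65
position: [667.6, -72.1, 51.3]
orientation: [0.0, 0.994, 0.113, 0.001]
force: [0.9, 0.9, 0.7]
width: 1.002
grasp_force: 0.0
```

Emit:
step_arm(
  series=[
    [0, 0, 0, 0, 255],
    [0, 0, 0, 0, 255],
    [0, 0, 0, 0, 255],
    [0, 0, 0, 0, 255],
    [0, 0, 0, 0, 255],
    [0, 0, 0, 0, 255],
  ],
)

```text
time: 7.25
position: [667.9, -71.8, 50.4]
orientation: [0.0, 0.994, 0.113, 0.001]
force: [-0.9, 1.0, 5.8]
width: 0.572
grasp_force: 62.2
```

```bash
cat > chk2.py <<'E'
import sys
from h import *
x,y,z,R=map(float,sys.argv[1:5])
for n in ('scene','top'):
    im=imaging.get_image(n); C=cloud(im)
    m=(np.hypot(C[...,0]-x,C[...,1]-y)<R)&(abs(C[...,2]-z)<4); v,u=np.nonzero(m)
    if len(u)<30: print(n,'few',len(u)); continue
    P=plane(im,np.c_[u,v],z)[:,:2]; Q=C[m]
    A=np.c_[Q[:,:2]-[x,y],np.ones(len(Q))]
    print(n,len(u),'z',np.median(Q[:,2]).round(1),'circ',np.round(cv2.minEnclosingCircle(np.float32(P))[0],1),round(cv2.minEnclosingCircle(np.float32(P))[1],1),'mean',P.mean(0).round(1),'fit',np.linalg.lstsq(A,Q[:,2],rcond=None)[0].round(3))
E
python3 chk2.py 483.7 -82 48 34
```

```text
scene 137 z 48.2 circ [486.9 -78.1] 28.4 mean [485.2 -77.7] fit [2.0000e-03 4.0000e-03 4.7764e+01]
top few 0
```

Emit:
step_arm(
  series=[
    [0, 0, 1, 0, 255],
    [0, 0, 2, 0, 255],
    [-1, 0, 2.1, 0, 255],
    [-2.2, -0.1, 2.1, 0, 255],
    [-3.4, -0.2, 2.1, 0, 255],
    [-4.6, -0.26, 2.1, 0, 255],
    [-4.6, -0.26, 2.1, 0, 255],
    [-4.6, -0.26, 2.1, 0, 255],
  ],
)

```text
time: 8.15
position: [482.6, -82.4, 133.5]
orientation: [0.0, 0.994, 0.112, 0.001]
force: [0.3, -0.2, -2.2]
width: 0.568
grasp_force: 63.2
```

Emit:
step_arm(
  series=[
    [0, 0, -0.4, 0, 255],
    [0, 0, -0.6, 0, 255],
    [0, 0, -0.6, 0, 255],
  ],
)

```text
time: 8.45
position: [483.2, -82.2, 107.5]
orientation: [-0.0, 0.994, 0.113, -0.001]
force: [-1.1, 0.5, -3.1]
width: 0.572
grasp_force: 63.2
```

```bash
python3 look.py scene c1 150 80 150 150 4
```

```text
(no output)
```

View pics/c1.png

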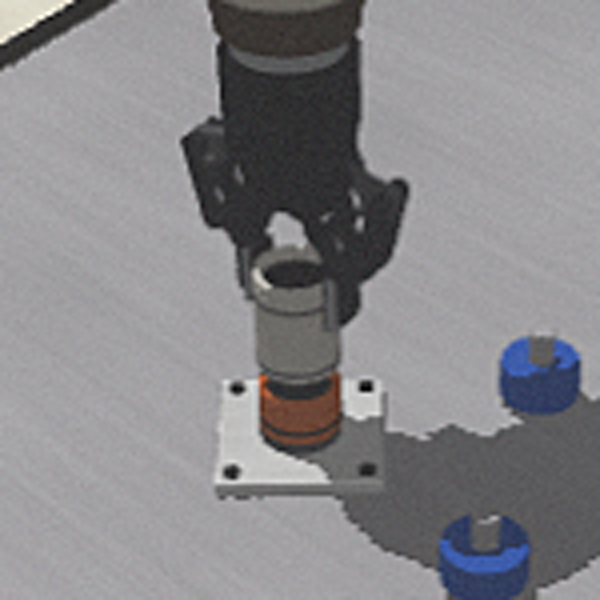

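The cartridge, bottom at (298,375), hangs in line over the foot at (301,395). Lowering.

Emit:
step_arm(
  series=[
    [0, 0, -0.15, 0, 255],
    [0, 0, -0.28, 0, 255],
    [0, 0, -0.34, 0, 255],
    [0, 0, -0.36, 0, 255],
    [0, 0, -0.36, 0, 255],
  ],
)

```text
time: 9.0
position: [483.1, -82.3, 94.4]
orientation: [-0.0, 0.994, 0.113, -0.0]
force: [-0.2, 0.8, -2.3]
width: 0.568
grasp_force: 63.2
```

Emit:
step_arm(
  series=[
    [0, 0, -0.03, 0, 255],
    [0, 0, -0.05, 0, 255],
    [0, 0, -0.05, 0, 255],
  ],
)

```text
time: 9.3
position: [483.2, -82.3, 92.5]
orientation: [0.0, 0.994, 0.113, 0.0]
force: [0.6, -0.1, -1.9]
width: 0.568
grasp_force: 63.4
```

Emit:
step_arm(
  series=[
    [0, 0, -0.02, 0, 255],
    [0, 0, -0.02, 0, 255],
  ],
)

```text
time: 9.5
position: [483.3, -82.4, 92.4]
orientation: [0.0, 0.994, 0.113, 0.0]
force: [-1.9, 0.6, 4.2]
width: 0.572
grasp_force: 63.9
```

Contact. Release, rise, and go on to the collar.

Emit:
step_arm(
  series=[
    [0, 0, 0, 0, 150],
    [0, 0, 0, 0, 60],
    [0, 0, 0, 0, 0],
    [0, 0, 0, 0, 0],
    [0, 0, 1, 0, 0],
    [0, 0, 2, 0, 0],
    [0, 0, 2, 0, 0],
  ],
)

```text
time: 10.2
position: [485.1, -82.7, 176.9]
orientation: [0.001, 0.994, 0.113, 0.004]
force: [-0.3, -0.3, -0.7]
width: 0.997
grasp_force: 0.0
```

Emit:
step_arm(
  series=[
    [-0.17, 9.05, 0, 0, 0],
    [-0.17, 9.05, 0, 0, 0],
    [-0.17, 9.05, 0, 0, 0],
    [-0.17, 9.05, 0, 0, 0],
    [-0.17, 9.05, 0, 0, 0],
    [-0.17, 9.05, 0, 0, 0],
    [-0.17, 9.05, 0, 0, 0],
    [-0.17, 9.05, 0, 0, 0],
  ],
)

```text
time: 11.0
position: [504.2, 161.8, 171.3]
orientation: [-0.017, 0.989, 0.146, -0.003]
force: [0.5, -0.2, -0.3]
width: 1.001
grasp_force: 0.0
```

```bash
python3 chk2.py 483.5 -82 112 40;python3 chk2.py 477 280 34 40; python3 look.py scene c2 150 80 220 200 3
```

```text
scene 144 z 112.0 circ [483.7 -76.5] 29.3 mean [485.7 -79. ] fit [-1.00000e-02 -7.00000e-03  1.11814e+02]
top 196 z 110.9 circ [483.8 -82.8] 24.8 mean [483.6 -82.2] fit [ 5.00000e-03 -1.60000e-02  1.10935e+02]
scene 187 z 33.6 circ [480.4 283.9] 26.3 mean [480.7 283.3] fit [4.0000e-03 1.3000e-02 3.3483e+01]
top few 0
```

View pics/c2.png

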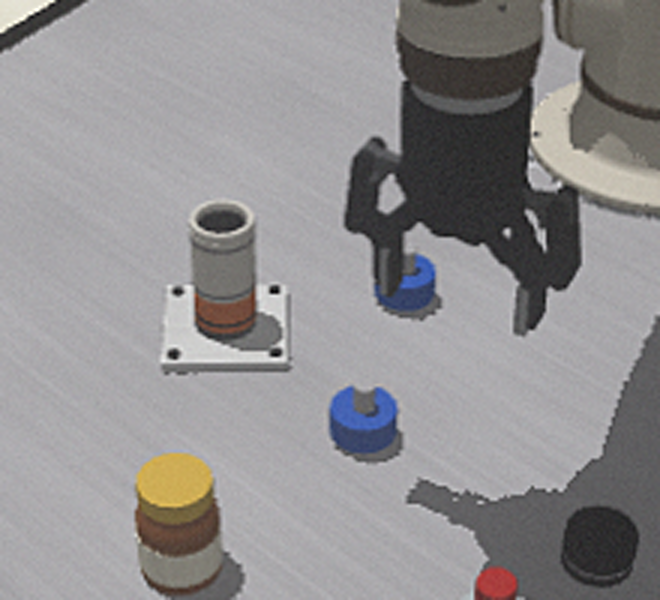

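The cartridge stands home and upright at (225,265), its top at z 112 and centre about (483.7,-82.5). On to the collar.

Emit:
step_arm(
  series=[
    [-0.68, 2.94, -1.8, 0, 0],
    [-0.68, 2.94, -1.8, 0, 0],
    [-0.68, 2.94, -1.8, 0, 0],
    [-0.68, 2.94, -1.8, 0, 0],
    [-0.68, 2.94, -1.8, 0, 0],
    [-0.68, 2.94, -1.8, 0, 0],
    [-0.68, 2.94, -1.8, 0, 0],
  ],
)

```text
time: 11.95
position: [501.9, 214.3, 100.5]
orientation: [-0.035, 0.982, 0.183, -0.007]
force: [-0.9, 0.0, 0.1]
width: 0.997
grasp_force: 0.0
```

```bash
python3 -c "
from h import *
s=monitor.get_state();print(s['joints'].round(3),s['position'],s['orientation'])"
```

```text
[ 0.368  0.071 -0.121  1.38   0.071  3.141] [501.88693358 214.31921161 100.53939657] [-0.03485618  0.98238759  0.18343221 -0.00723153]
```

Joint 6 is at its end stop, so I turn the tool about 45 degrees positive to free it.

Emit:
step_arm(
  series=[
    [0, 0, 0.5, 9, 0],
    [0, 0, 0.5, 9, 0],
    [0, 0, 0.5, 9, 0],
    [0, 0, 0.5, 9, 0],
    [0, 0, 0.5, 9, 0],
    [0, 0, 0.5, 9, 0],
    [0, 0, 0.5, 9, 0],
  ],
)

```text
time: 12.65
position: [501.9, 214.3, 120.5]
orientation: [-0.029, 0.837, 0.546, -0.02]
force: [0.2, -0.1, 0.3]
width: 0.997
grasp_force: 0.0
```

```bash
python3 -c "
from h import *
s=monitor.get_state();print(s['joints'].round(3),s['position'],s['orientation'])"
```

```text
[ 0.379  0.115 -0.036  1.47   0.049  2.365] [501.8874671  214.32590898 120.48792731] [-0.02902321  0.83732211  0.54557302 -0.01998557]
```

Hitting the stop left the tool leaning about 0.07 rad. By geometry, the opposite stop of joint 6 should lean it back, so I turn there with the arm clear of everything.

Emit:
step_arm(
  series=[
    [0, 0, 0, 13.6, 0],
    [0, 0, 0, 13.6, 0],
    [0, 0, 0, 13.6, 0],
    [0, 0, 0, 13.6, 0],
    [0, 0, 0, 13.6, 0],
    [0, 0, 0, 13.6, 0],
    [0, 0, 0, 13.6, 0],
    [0, 0, 0, 13.6, 0],
  ],
)

```text
time: 13.45
position: [501.7, 214.3, 120.3]
orientation: [-0.012, 0.387, 0.921, -0.033]
force: [-0.2, 0.1, -0.1]
width: 0.999
grasp_force: 0.0
```

Emit:
step_arm(
  series=[
    [0, 0, 0, 13.6, 0],
    [0, 0, 0, 13.6, 0],
    [0, 0, 0, 13.6, 0],
    [0, 0, 0, 13.6, 0],
    [0, 0, 0, 13.6, 0],
    [0, 0, 0, 13.6, 0],
    [0, 0, 0, 13.6, 0],
    [0, 0, 0, 13.6, 0],
  ],
)

```text
time: 14.25
position: [501.7, 214.3, 120.4]
orientation: [0.009, -0.194, 0.98, -0.035]
force: [-0.0, 0.3, -0.6]
width: 1.002
grasp_force: 0.0
```

Emit:
step_arm(
  series=[
    [0, 0, 0, 13.6, 0],
    [0, 0, 0, 13.6, 0],
    [0, 0, 0, 13.6, 0],
    [0, 0, 0, 13.6, 0],
    [0, 0, 0, 13.6, 0],
    [0, 0, 0, 13.6, 0],
    [0, 0, 0, 13.6, 0],
    [0, 0, 0, 13.6, 0],
  ],
)

```text
time: 15.05
position: [501.7, 214.2, 120.4]
orientation: [-0.027, 0.709, -0.704, 0.024]
force: [-0.6, 0.4, -0.1]
width: 1.0
grasp_force: 0.0
```

Emit:
step_arm(
  series=[
    [0, 0, 0, 13.6, 0],
    [0, 0, 0, 13.6, 0],
    [0, 0, 0, 13.6, 0],
    [0, 0, 0, 13.6, 0],
    [0, 0, 0, 13.6, 0],
    [0, 0, 0, 13.6, 0],
    [0, 0, 0, 13.6, 0],
    [0, 0, 0, 13.6, 0],
  ],
)

```text
time: 15.85
position: [501.7, 214.2, 120.4]
orientation: [-0.036, 0.982, -0.187, 0.006]
force: [0.7, 1.1, 0.1]
width: 1.002
grasp_force: 0.0
```

```bash
cat > st.py <<'E'
from h import *
from scipy.spatial.transform import Rotation as Ro
s=monitor.get_state();q=s['orientation'];R=Ro.from_quat([*q[1:],q[0]]).as_matrix()
print(s['joints'].round(3),s['position'].round(1),'z',R[:,2].round(4),'tool-y angle',np.degrees(np.arctan2(R[1,1],R[0,1])).round(1),'z in tool',(R.T@[0,0,1])[:2].round(4))
E
python3 st.py
```

```text
[ 0.377  0.017 -0.139  1.366  0.054 -2.386] [501.7 214.2 120.4] z [ 0.0247  0.0676 -0.9974] tool-y angle -111.6 z in tool [-0.0019 -0.072 ]
```

Emit:
step_arm(
  series=[
    [0, 0, 0, 10.3, 0],
    [0, 0, 0, 10.3, 0],
    [0, 0, 0, 10.3, 0],
    [0, 0, 0, 10.3, 0],
    [0, 0, 0, 10.3, 0],
    [0, 0, 0, 10.3, 0],
    [0, 0, 0, 10.3, 0],
    [0, 0, 0, 10.3, 0],
  ],
)

```text
time: 16.65
position: [483.5, 251.1, 120.2]
orientation: [-0.02, 0.974, 0.226, -0.006]
force: [0.7, -0.1, -0.6]
width: 1.0
grasp_force: 0.0
```

```bash
python3 st.py
```

```text
[ 0.459  0.066 -0.088  1.419  0.041 -3.14 ] [483.5 251.1 120.2] z [-0.0207  0.0358 -0.9991] tool-y angle -63.8 z in tool [-0.0028 -0.0412]
```

Emit:
step_arm(
  series=[
    [0, 0, 0, 2, 0],
    [0, 0, 0, 2, 0],
    [0, 0, 0, 2, 0],
    [0, 0, 0, 2, 0],
  ],
)

```text
time: 17.05
position: [459.2, 289.5, 119.9]
orientation: [-0.002, 0.961, 0.275, -0.003]
force: [-0.8, -0.1, 0.6]
width: 0.999
grasp_force: 0.0
```

```bash
python3 st.py
```

```text
[ 0.559  0.063 -0.091  1.421  0.006 -3.14 ] [459.2 289.5 119.9] z [-0.0069  0.0029 -1.    ] tool-y angle -58.0 z in tool [-0.0043 -0.0062]
```

Emit:
step_arm(
  series=[
    [0, 0, 0, 0.35, 0],
    [0, 0, 0, 0.35, 0],
    [0, 0, 0, 0.35, 0],
  ],
)

```text
time: 17.35
position: [454.4, 296.9, 119.8]
orientation: [0.001, 0.959, 0.285, -0.002]
force: [-0.8, 0.0, -0.5]
width: 1.001
grasp_force: 0.0
```

Emit:
step_arm(
  series=[
    [0.3, -0.2, 0, -13.6, 0],
    [0.3, -0.2, 0, -13.6, 0],
    [0.3, -0.2, 0, -13.6, 0],
    [0.3, -0.2, 0, -13.6, 0],
    [0.3, -0.2, 0, -13.6, 0],
    [0.3, -0.2, 0, -13.6, 0],
    [0.3, -0.2, 0, -13.6, 0],
    [0.3, -0.2, 0, -13.6, 0],
  ],
)

```text
time: 18.15
position: [466.5, 288.8, 119.7]
orientation: [-0.001, 0.953, -0.303, -0.002]
force: [0.6, -0.1, -0.5]
width: 0.996
grasp_force: 0.0
```

```bash
python3 st.py
```

```text
[ 0.552  0.074 -0.08   1.419  0.004 -1.974] [466.5 288.8 119.7] z [-0.0039  0.0027 -1.    ] tool-y angle -125.3 z in tool [-0.0047  0.    ]
```

Emit:
step_arm(
  series=[
    [0.27, -0.24, -0.6, 0, 0],
    [0.27, -0.24, -1.4, 0, 0],
    [0.27, -0.24, -2.1, 0, 0],
    [0.27, -0.24, -2.45, 0, 0],
    [0.27, -0.24, -2.45, 0, 0],
    [0.27, -0.24, -2.45, 0, 0],
  ],
)

```text
time: 18.75
position: [477.5, 279.6, 22.8]
orientation: [-0.001, 0.954, -0.3, -0.002]
force: [1.1, -0.3, 0.5]
width: 1.002
grasp_force: 0.0
```

```bash
python3 look.py scene k1 290 140 150 150 4
```

```text
(no output)
```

View pics/k1.png

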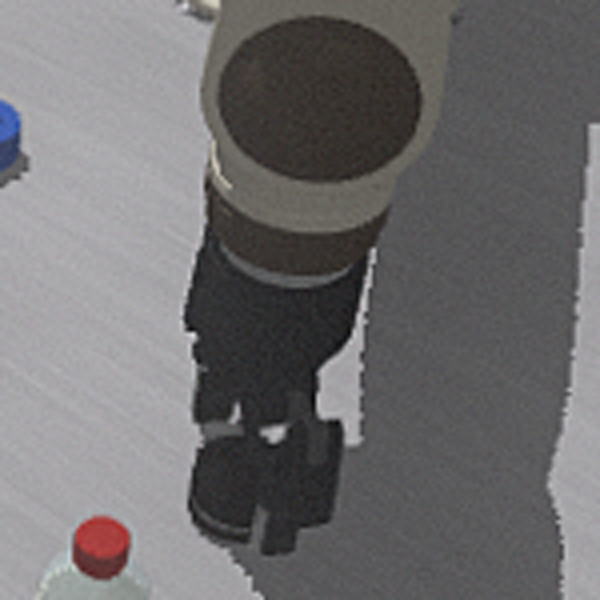

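The collar, at (225,490), lies behind the near finger (275,500), between the jaws with no obvious contact, and the force is about zero. Closing.

Emit:
step_arm(
  series=[
    [0, 0, 0, 0, 255],
    [0, 0, 0, 0, 255],
    [0, 0, 0, 0, 255],
    [0, 0, 0, 0, 255],
    [0, 0, 0, 0, 255],
    [0, 0, 0, 0, 255],
  ],
)

```text
time: 19.4
position: [477.7, 279.9, 23.1]
orientation: [-0.001, 0.954, -0.3, -0.002]
force: [-0.8, -0.4, 6.4]
width: 0.56
grasp_force: 61.8
```

Emit:
step_arm(
  series=[
    [0, 0, 1, 0, 255],
    [0, 0, 2, 0, 255],
    [0, 0, 3, 0, 255],
    [0, 0, 3.8, 0, 255],
    [0, 0, 3.8, 0, 255],
    [0, 0, 3.8, 0, 255],
  ],
)

```text
time: 20.0
position: [477.4, 279.7, 174.4]
orientation: [-0.001, 0.954, -0.3, -0.002]
force: [-0.8, 0.2, -1.3]
width: 0.565
grasp_force: 62.2
```

```bash
python3 st.py; python3 look.py top k2 60 140 200 120 4
```

```text
[ 0.528  0.08   0.031  1.523  0.004 -2.005] [477.4 279.7 174.4] z [-0.0024  0.0035 -1.    ] tool-y angle -124.9 z in tool [-0.004  -0.0014]
```

View pics/k2.png

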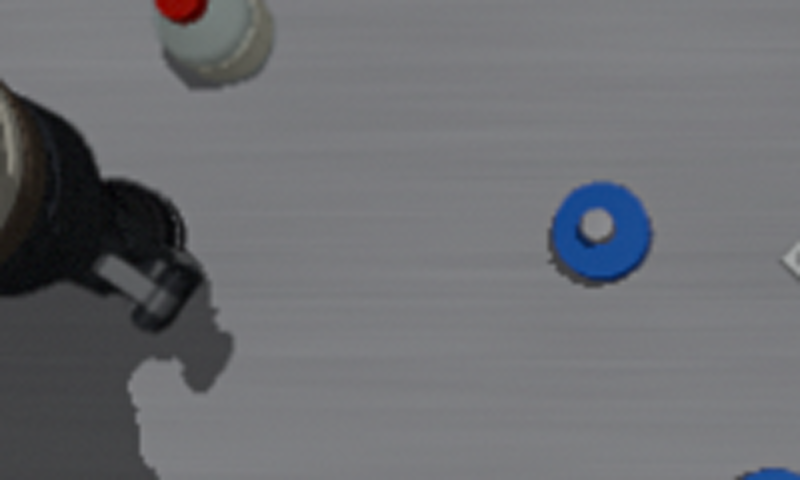

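The collar is held, at (145,215), and clear of the table. Carrying it to the stand.

Emit:
step_arm(
  series=[
    [0.16, -9.05, 0, 0, 255],
    [0.16, -9.05, 0, 0, 255],
    [0.16, -9.05, 0, 0, 255],
    [0.16, -9.05, 0, 0, 255],
    [0.16, -9.05, 0, 0, 255],
    [0.16, -9.05, 0, 0, 255],
    [0.16, -9.05, 0, 0, 255],
    [0.16, -9.05, 0, 0, 255],
  ],
)

```text
time: 20.85
position: [482.4, -86.3, 172.1]
orientation: [-0.0, 0.953, -0.302, -0.003]
force: [-0.4, 1.0, -1.1]
width: 0.562
grasp_force: 62.3
```

Emit:
step_arm(
  series=[
    [0, 0, 0, 0, 255],
    [0, 0, 0, 0, 255],
  ],
)

```text
time: 21.05
position: [483.1, -82.0, 172.8]
orientation: [-0.001, 0.954, -0.3, -0.003]
force: [-0.9, 1.0, -0.7]
width: 0.564
grasp_force: 62.3
```

```bash
python3 st.py
```

```text
[-1.690e-01 -6.500e-02 -1.180e-01  1.524e+00  2.000e-03 -2.702e+00] [483.1 -82.  172.8] z [-0.0054  0.0033 -1.    ] tool-y angle -124.9 z in tool [-0.0063  0.0004]
```

Emit:
step_arm(
  series=[
    [0.01, 0, -0.4, 0, 255],
    [0.01, 0, -0.7, 0, 255],
    [0.01, 0, -0.7, 0, 255],
    [0.01, 0, -0.7, 0, 255],
  ],
)

```text
time: 21.45
position: [483.7, -81.7, 145.6]
orientation: [-0.001, 0.954, -0.299, -0.003]
force: [-0.5, -0.4, 0.5]
width: 0.558
grasp_force: 62.3
```

```bash
python3 look.py scene k3 160 60 130 140 4
```

```text
(no output)
```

View pics/k3.png

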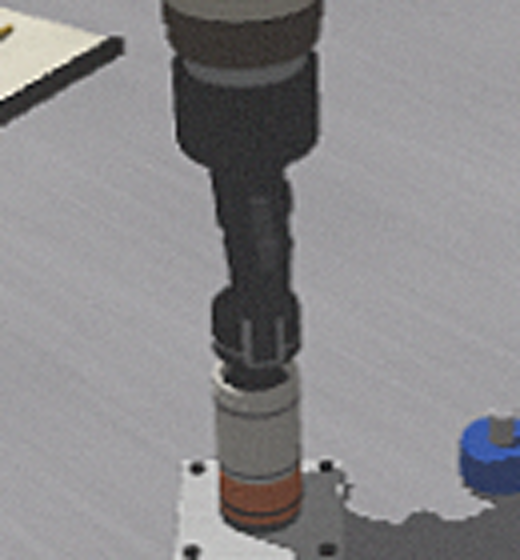

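The collar's edges (212–299) line up with the cartridge's (213–300). Lowering.

Emit:
step_arm(
  series=[
    [0, 0, -0.15, 0, 255],
    [0, 0, -0.28, 0, 255],
    [0, 0, -0.36, 0, 255],
    [0, 0, -0.39, 0, 255],
    [0, 0, -0.39, 0, 255],
  ],
)

```text
time: 22.0
position: [483.8, -82.6, 130.0]
orientation: [-0.001, 0.954, -0.3, -0.002]
force: [0.4, 0.2, -0.4]
width: 0.56
grasp_force: 62.3
```

Emit:
step_arm(
  series=[
    [0, 0, -0.02, 0, 255],
    [0, 0, -0.02, 0, 255],
  ],
)

```text
time: 22.2
position: [483.9, -82.6, 129.4]
orientation: [-0.001, 0.954, -0.3, -0.002]
force: [-0.1, 0.4, -1.2]
width: 0.563
grasp_force: 62.3
```

Emit:
step_arm(
  series=[
    [0, 0, -0.02, 0, 255],
    [0, 0, -0.02, 0, 255],
  ],
)

```text
time: 22.4
position: [484.1, -82.6, 129.1]
orientation: [-0.001, 0.954, -0.3, -0.002]
force: [-1.2, 0.8, 4.4]
width: 0.564
grasp_force: 62.8
```

Emit:
step_arm(
  series=[
    [0, 0, 0, 0, 150],
    [0, 0, 0, 0, 60],
    [0, 0, 0, 0, 0],
    [0, 0, 0, 0, 0],
    [0, 0, 0.8, 0, 0],
    [0, 0, 1.4, 0, 0],
    [0, 0, 1.4, 0, 0],
  ],
)

```text
time: 23.1
position: [485.1, -82.7, 187.7]
orientation: [-0.001, 0.954, -0.3, 0.0]
force: [-0.2, -1.2, -0.4]
width: 0.995
grasp_force: 0.0
```

Emit:
step_arm(
  series=[
    [0.3, 4.04, 0, 0, 0],
    [0.3, 4.04, 0, 0, 0],
    [0.3, 4.04, 0, 0, 0],
    [0.3, 4.04, 0, 0, 0],
    [0.3, 4.04, 0, 0, 0],
    [0.3, 4.04, 0, 0, 0],
  ],
)

```text
time: 23.7
position: [495.7, 78.5, 184.0]
orientation: [-0.0, 0.954, -0.299, -0.003]
force: [0.9, 0.8, 0.1]
width: 0.999
grasp_force: 0.0
```

```bash
python3 st.py; python3 chk2.py 484 -82.5 140 36; python3 look.py scene k4 160 60 190 150 4
```

```text
[ 0.156 -0.038 -0.07   1.543  0.003 -2.378] [495.7  78.5 184. ] z [-0.0046  0.0021 -1.    ] tool-y angle -124.9 z in tool [-0.005   0.0009]
scene 153 z 140.4 circ [485.4 -79.1] 29.0 mean [485.  -79.1] fit [-4.00000e-03 -9.00000e-03  1.40005e+02]
top 217 z 139.2 circ [482.3 -83.9] 24.8 mean [482.5 -83.7] fit [-1.00000e-03 -5.00000e-03  1.39156e+02]
```

View pics/k4.png

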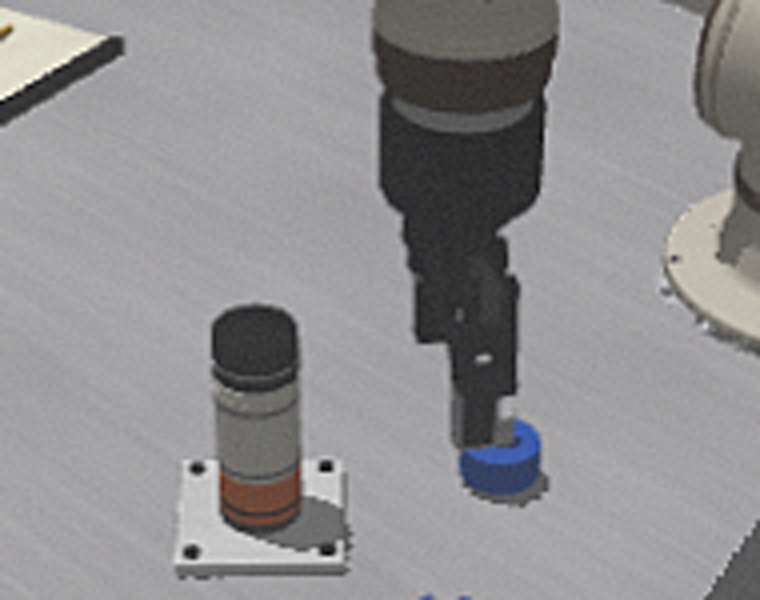

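The collar is home: at (255,345) it continues the cartridge, with its top at z 140. Going down on the head, at (496,79).

Emit:
step_arm(
  series=[
    [0.01, 0.01, -1.2, 0, 0],
    [0.01, 0.01, -2.3, 0, 0],
    [0.01, 0.01, -3.2, 0, 0],
    [0.01, 0.01, -3.8, 0, 0],
    [0.01, 0.01, -4.05, 0, 0],
    [0.01, 0.01, -4.05, 0, 0],
    [0.01, 0.01, -4.05, 0, 0],
  ],
)

```text
time: 24.55
position: [497.1, 79.1, 23.9]
orientation: [-0.001, 0.954, -0.3, -0.002]
force: [0.2, -0.4, -0.2]
width: 1.001
grasp_force: 0.0
```

Emit:
step_arm(
  series=[
    [0, 0, 0, 0, 255],
    [0, 0, 0, 0, 255],
    [0, 0, 0, 0, 255],
    [0, 0, 0, 0, 255],
    [0, 0, 0, 0, 255],
    [0, 0, 0, 0, 255],
  ],
)

```text
time: 25.15
position: [497.1, 79.6, 24.1]
orientation: [-0.001, 0.954, -0.3, -0.001]
force: [-1.8, -0.2, 6.4]
width: 0.56
grasp_force: 61.1
```

Emit:
step_arm(
  series=[
    [0, 0, 1.2, 0, 255],
    [0, 0, 2.4, 0, 255],
    [0, 0, 3.6, 0, 255],
    [0, 0, 4.4, 0, 255],
    [0, 0, 4.4, 0, 255],
    [0, 0, 4.4, 0, 255],
  ],
)

```text
time: 25.75
position: [496.6, 79.6, 198.9]
orientation: [-0.001, 0.954, -0.3, -0.002]
force: [0.7, 0.7, -1.7]
width: 0.562
grasp_force: 63.1
```

Emit:
step_arm(
  series=[
    [-0.34, -4.06, 0, 0, 255],
    [-0.34, -4.06, 0, 0, 255],
    [-0.34, -4.06, 0, 0, 255],
    [-0.34, -4.06, 0, 0, 255],
    [-0.34, -4.06, 0, 0, 255],
    [-0.34, -4.06, 0, 0, 255],
    [-0.34, -4.06, -0.5, 0, 255],
    [-0.34, -4.06, -0.6, 0, 255],
  ],
)

```text
time: 26.55
position: [482.1, -81.5, 172.3]
orientation: [-0.001, 0.954, -0.299, -0.004]
force: [-0.3, 0.3, -0.5]
width: 0.562
grasp_force: 63.2
```

```bash
python3 look.py scene h1 160 50 130 140 4
```

```text
(no output)
```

View pics/h1.png

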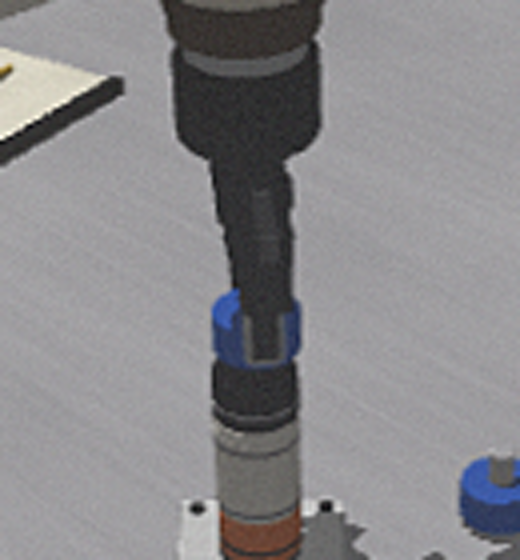

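The head (edges 212–301) is in line with the collar (211–298). Lowering.

Emit:
step_arm(
  series=[
    [0, 0, -0.1, 0, 255],
    [0, 0, -0.22, 0, 255],
    [0, 0, -0.3, 0, 255],
    [0, 0, -0.32, 0, 255],
    [0, 0, -0.32, 0, 255],
  ],
)

```text
time: 27.1
position: [482.7, -82.9, 161.8]
orientation: [-0.001, 0.954, -0.3, -0.002]
force: [0.3, -0.1, -1.9]
width: 0.562
grasp_force: 63.2
```

Emit:
step_arm(
  series=[
    [0, 0, -0.04, 0, 255],
    [0, 0, -0.08, 0, 255],
    [0, 0, -0.08, 0, 255],
    [0, 0, -0.08, 0, 255],
  ],
)

```text
time: 27.5
position: [482.7, -82.9, 158.5]
orientation: [-0.001, 0.954, -0.3, -0.002]
force: [0.3, -0.5, -1.5]
width: 0.558
grasp_force: 63.2
```

Emit:
step_arm(
  series=[
    [0, 0, -0.01, 0, 255],
    [0, 0, -0.01, 0, 255],
  ],
)

```text
time: 27.7
position: [482.7, -82.9, 158.1]
orientation: [-0.001, 0.954, -0.3, -0.002]
force: [-0.1, 0.0, -1.6]
width: 0.563
grasp_force: 63.2
```

Emit:
step_arm(
  series=[
    [0, 0, -0.02, 0, 255],
    [0, 0, -0.02, 0, 255],
  ],
)

```text
time: 27.9
position: [482.9, -83.0, 158.0]
orientation: [-0.001, 0.954, -0.3, -0.002]
force: [-1.9, 0.5, 5.4]
width: 0.56
grasp_force: 63.9
```

Contact. Release, rise above the stub and step back.

Emit:
step_arm(
  series=[
    [0, 0, 0, 0, 150],
    [0, 0, 0, 0, 60],
    [0, 0, 0, 0, 0],
    [0, 0, 0, 0, 0],
    [0, 0, 0.7, 0, 0],
    [0, 0, 1.7, 0, 0],
    [0, 0, 2, 0, 0],
    [0, 0, 2, 0, 0],
  ],
)

```text
time: 28.7
position: [483.5, -83.1, 239.1]
orientation: [-0.001, 0.954, -0.3, -0.001]
force: [-0.3, 0.7, -1.0]
width: 1.001
grasp_force: 0.0
```

Emit:
step_arm(
  series=[
    [0, 3, 0, 0, 0],
    [0, 3, 0, 0, 0],
    [0, 3, 0, 0, 0],
    [0, 3, 0, 0, 0],
    [0, 3, 0, 0, 0],
    [0, 3, 0, 0, 0],
  ],
)

```text
time: 29.3
position: [482.5, 36.3, 236.5]
orientation: [-0.0, 0.954, -0.3, -0.003]
force: [-0.1, -0.8, 0.3]
width: 1.0
grasp_force: 0.0
```

```bash
python3 chk2.py 483 -83 164 33; python3 look.py scene h2 60 60 260 195 3
```

```text
scene 211 z 165.4 circ [482.9 -80.5] 28.6 mean [484.6 -78.5] fit [-2.10000e-02 -2.90000e-02  1.65407e+02]
top 551 z 163.1 circ [481.4 -84.7] 25.0 mean [481.1 -84.3] fit [0.00000e+00 1.00000e-03 1.63114e+02]
```

View pics/h2.png

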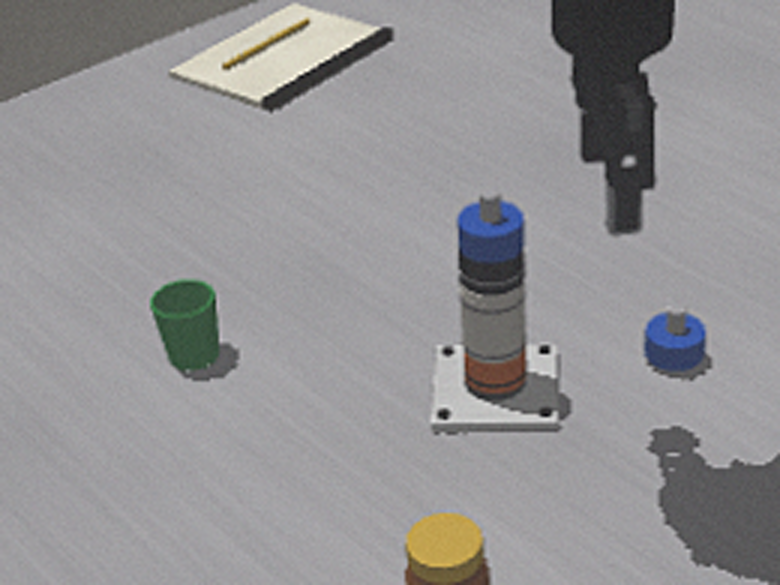

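The whole column stands straight at (492,300), with the head's body top at z 163–165 (164 expected) and level, and the gripper clear at (620,130). Handing in.

```bash
python3 -c "
from rig import order
print(order.close_job())"
```

```text
the job is handed in; nothing more can be done
None
```

The column is built on the stand (foot, cartridge, collar, then head), with every part measured home and released and the bystanders not touched; I handed the job in at about 29 s, and no verdict came back.

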